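# Clamp the blue-framed counting plate upright in the imaging jig

## Task

Take the blue-framed counting plate out of the draining rack and stand it upright on its long edge on the jig's ledge, centred in front of the low grey stop, while the red clamp handle is still up; let go of it. Then push the red handle all the way down, over centre, so that the rubber pad holds the plate flat against the stop, and leave it clamped. Do not disturb the orange-framed plate, the bottle, the dishes or the pipette.

Things in the scene. Friction and masses are not known exactly. Their poses are not given: they have to be found in the camera images.
- blue_plate: Plate to mount: rigid slab, blue frame, clear gridded pane, 120 mm wide (own y), 100 high (own z), 14 thick (own x), about 0.2 kg. Origin: centre of its lower edge face. Starts leaning about 31 deg from vertical in the rack: own z points up the slope, upper edge towards the rack's -x. Grip it across its thickness at the middle of the upper edge, tool tilted along the slope.
- orange_plate: Same plate with an orange frame (same size and axes), in the rack's other place. Leave it there.
- rack: White fixed draining rack, foot 200 (x) x 150 x 12 mm, origin under its centre, z up; its x points to the robot's right, more or less. Two leaning places one behind the other along its x: lower edges of the plates at x = +5 and +83 mm, 32 mm above the table; either plate may be in either. Square gap between the plates: 53 mm.
- rack_place (a point): The rack's place at x = +5 mm: centre of the lower edge of a plate there. Each place has a sloped floor, a 14 mm high lip against the plate's upper face and, under its lower face, two 16 mm wide ribs (45 mm left and right of the middle) reaching 58 mm up the slope; the upper 42 mm of a plate are free on both faces.
- jig: Fixed imaging jig, aluminium base 150 (x) x 180 (y) x 12 mm, origin under its centre, z up. Toggle clamp on the -y side: steel bracket up to z = 72 mm, y from -88 to -8 mm, 55 mm wide foot; its guide reaches y = +14 mm, z = 62 mm. Grey stop 130 mm wide in x, face at y = +65 mm looking to -y, back at y = +81, from z = 12 to 62 mm.
- ledge (a point): Point on the ledge (base top, z = 12 mm of the jig) at jig x = 0, y = 58 mm: here the plate's origin lies when it is clamped. The plate stands on its 120 mm edge along the jig's x, thickness along y, either face to the stop, centred between two yellow marks (122 mm apart). It may first be stood a few mm short of the stop: the pad slides it home.
- clamp_pad: Black rubber pad, 26 mm diameter, on the plunger, axis along the jig's y at x = 0, z = 50 mm. Origin: centre of its rear face; front face 10 mm farther in +y. Front face at y = 27 mm of the jig with the handle fully up (38 mm from the stop), at 35 mm with handle 0.3 rad; it advances up to 28 mm. Rubber gives 5 N per mm; it meets a plate at the stop at about handle 1.0 rad.
- clamp_handle (a joint): Angle of the red clamp handle, rad: 0 = straight up, growing as it tips towards the jig's -y; 1.38 = dead centre; 1.55 = end stop, nearly level (locked). Starts between 0 and 0.3. It stays where it is left; pushing takes about 1 to 3 N at the grip.
- clamp_hinge (a point): Point on the handle's hinge line (along the jig's x), at jig x = 0, y = -70 mm, z = 60 mm.
- handle_grip (a point): Point on the axis of the red round handle grip (22 mm diameter), 95 mm from the hinge line; the grip reaches from 45 to 115 mm from the hinge line.
- reagent_bottle: Amber bottle, 60 mm diameter, 150 mm tall, standing near the jig on its +x side; origin under its centre.
- dish_stack: Stack of three culture dishes, one piece, 90 mm diameter, 45 mm tall, near the rack on its +y side; origin under its centre.
- pipette: White and yellow pipette lying in front of the robot, 260 mm long along its x, 26 mm wide, 22 mm high; origin near its middle, 145 mm from its plunger end.
Not all that is in view belongs to the job. There is more than one size of the jig; the job needs the largest.

How it is judged:
By the outcome, as a careful person would: the job done as asked, in the order asked, and still so for the second after the job is handed in, with the robot touching nothing.
It also fails if it takes over 56 s, if anything falls off the work surface, if the arm or the gripper's body presses on something with over 40 N, if the wrist force passes 120 N, or if a joint passes its speed limit or range.

## Robot

A 7-joint arm with a two-finger parallel gripper is mounted at the origin on the work surface. World frame = base frame: x ahead of the robot, y to its left, z up, the work surface at z = 0. Lengths are in mm, angles in rad, forces in N, time in s.
With the tool pointing down it reaches from about 400 to 925 mm from the base axis. Payload 5.6 kg.
Tool frame: the origin (TCP) lies at the very end of the fingers, on their centre line; the grasp point (between the pads) lies 19 mm behind it; z points along the fingers, y is the line along which they close (so a half turn about z gives the same grasp; the last joint's range is limited). The gripper opens to 85 mm and grips with 20 to 120 N. Pads are 22 mm wide; open, the fingers measure 114 mm over their backs; the gripper's body (76 mm by 85 mm) begins 54 mm behind the grasp point. The pads swing forward as they close: fully open they stand 13 mm farther back than shut.
Start: joints at [-1.322, 0.468, -0.012, 1.603, 0.006, 1.071, -0.056], TCP at [187.03, 622.517, 231.29] pointing down, gripper open.
Joint ranges: [-2.53, 2.53], [-0.31, 2.02], [-1.57, 1.55], [0.28, 2.44], [-1.29, 4.43], [0.15, 1.84], [-2.92, 2.92]. Speed limits (rad/s): [2.57, 2.57, 3.14, 3.14, 3.14, 3.14, 3.14].

## Interface

Orientations are given as [roll, pitch, yaw] about the fixed x, y, z axes, in that order (R = Rz(yaw) Ry(pitch) Rx(roll)).
In Python, from station import manip, viewer gives the robot as it stands.
- The arm moves only by the tool servo_tool, never from a script. Its argument "increments" is a list of rows, each a list of 7 numbers: the shift along the world's x, y, z in m, then the turn, a rotation vector about the world's x, y, z in rad, then the opening, from 0 (shut) to 1 (fully open). In form: [[x, y, z, wx, wy, wz, jaw], ...]. A call has 1 to 20 rows; each row shifts and turns the commanded pose from where the row before left it; what a row does not reach is not made up. A row lasts 1/12 s, in which the tool goes at most 41.7 mm and 7.16 degrees, less where a joint would pass 70% of its speed; a pose out of reach is approached as far as the arm can. A call is refused whole if a number of a shift passes 0.0417 or a number of a turn 0.125, either way. A call with a gripper value outside its range is refused whole. The fingers move at their own pace and stop on an object; the grip force is fixed at half the most. Time passes only in rows, so rows that do not move let the fingers close. It gives the time, the measured TCP pose, the force, the opening and the grip force at its end, in the units of the state.
- manip.sense(): the state, without advancing time (a new reading comes with each control period).
- viewer.grab_frame(name): name is "scene" or "side" or "wrist"; returns (picture, depth): 480x640x3 uint8, red, green, blue; 480x640 float32, mm along the optical axis (not along the pixel's ray), 0 where there is no reading.
- viewer.camera_params(name): a dict with "fx", "fy", "cx", "cy" (pixels), "world_from_camera" (4x4, takes a point from camera to world coordinates); the wrist camera has in their place "tool_from_camera" (4x4, takes a point from camera to tool coordinates, whose origin is the TCP and whose axes are the flange's). Camera axes: x right, y up, looking along -z (the intrinsics and any distortion apply to the point x, -y, -z); pixel columns grow to the right and rows downward; lengths in mm; the calibration is good to about 2 mm. The wrist camera is an equidistant fisheye: a pixel r from the principal point sees the ray r / f radians off the axis. A picture is of the moment at which its call begins: read the wrist's pose just before it. camera_params takes no time and is no camera call.
- manip.finish_job(): hands the job in; it is judged then, once.
The state is a dict: "time": time; "qpos": joint angles; "dq": joint speeds; "effort": joint torques, N m; "position": TCP position; "eef_rot": TCP orientation; "wrist_force": force on the tool from outside, world axes, zero at the start; "wrist_torque": the same for the moment, N m; "grip_width": opening from 0.0 (shut) to 1.0 (fully open); "gripper_force": force on a finger pad.
Only numpy, scipy, OpenCV 4.12 (cv2) and the standard library are available. Lean on these libraries where they do the work, as an engineer would, in place of code of your own. Each camera call takes 0.05 s, during which the arm holds its last target. There are 200 camera calls.

## Working session

There is one attempt and no reset: what is moved stays moved. The work goes in short steps, Python scripts to look and compute and a tool call to move; the robot and the scene stay as the last step left them, time stands still between calls to the robot, and variables do not carry over. Pictures are saved under pics/ and viewed, at most 10 in all, crops included, and the job is handed in when it is done.

Besides the shell and the picture viewer there is one more tool, called after "Emit:" as name(argument=value, ...) on one line, values as JSON. servo_tool: Moves the arm, as the interface text tells. Its arguments: {"type":"object","properties":{"increments":{"type":"array"}},"required":["increments"]}

```bash
mkdir -p pics; ls; cat > h.py <<'E'
import numpy as np, cv2
from station import manip, viewer
def grab(n):
    im,d=viewer.grab_frame(n); p=viewer.camera_params(n); np.savez('%s.npz'%n,im=im,d=d); cv2.imwrite('%s.png'%n,im[:,:,::-1]); return im,d,p
def cloud(d,p):
    v,u=np.mgrid[:480,:640]; X=(u-p['cx'])/p['fx']*d; Y=-(v-p['cy'])/p['fy']*d
    P=np.stack([X,Y,-d,np.ones_like(d)],-1)@np.array(p['world_from_camera']).T
    return P[...,:3]
E
python3 - <<'E'
from h import *
for n in ('scene','side'):
    im,d,p=grab(n); print(n,p); cv2.imwrite('pics/%s0.png'%n,im[:,:,::-1])
print(manip.sense())
E
```

```text
pics
scene {'fx': 499.5380329915421, 'fy': 499.5380329915421, 'cx': 312.8104868025442, 'cy': 241.36572648603655, 'world_from_camera': array([[ 7.05629908e-02, -5.34381268e-01,  8.42293016e-01,
         1.42054668e+03],
       [ 9.97265738e-01,  5.63755593e-02, -4.77791095e-02,
        -7.81991413e+01],
       [-2.19524788e-02,  8.43361403e-01,  5.36898158e-01,
         7.02200009e+02],
       [ 0.00000000e+00,  0.00000000e+00,  0.00000000e+00,
         1.00000000e+00]])}
side {'fx': 439.4230935015575, 'fy': 439.4230935015575, 'cx': 319.09998074495275, 'cy': 245.18221210840727, 'world_from_camera': array([[-8.54985101e-01,  3.86942120e-01, -3.45363971e-01,
         2.47140329e+02],
       [-5.18407319e-01, -6.17087435e-01,  5.91994045e-01,
         4.62533341e+02],
       [ 1.59476633e-02,  6.85185299e-01,  7.28194190e-01,
         7.32399755e+02],
       [ 0.00000000e+00,  0.00000000e+00,  0.00000000e+00,
         1.00000000e+00]])}
{'time': 0.1, 'qpos': array([-1.32197455,  0.46829691, -0.01157942,  1.60353554,  0.0059822 ,
        1.07139502, -0.0562615 ]), 'dq': array([-0.00046985, -0.00261061,  0.00123461, -0.00187274, -0.00119395,
        0.00179161,  0.00062318]), 'effort': array([ 5.42838789e-04, -5.33513367e+01,  2.14067259e-02, -2.51967663e+01,
        1.15183607e-02,  4.26469618e-03, -1.73914617e-05]), 'position': array([186.93106857, 622.01640988, 230.42684746]), 'eef_rot': array([-3.13999601e+00,  1.10475781e-04,  2.84971561e+00]), 'wrist_force': array([ 0.00273239, -0.06827168,  0.81789655]), 'wrist_torque': array([0.05361466, 0.00765224, 0.0475321 ]), 'gripper_force': 0.0, 'grip_width': 1.0015993067175988}
```

View pics/scene0.png

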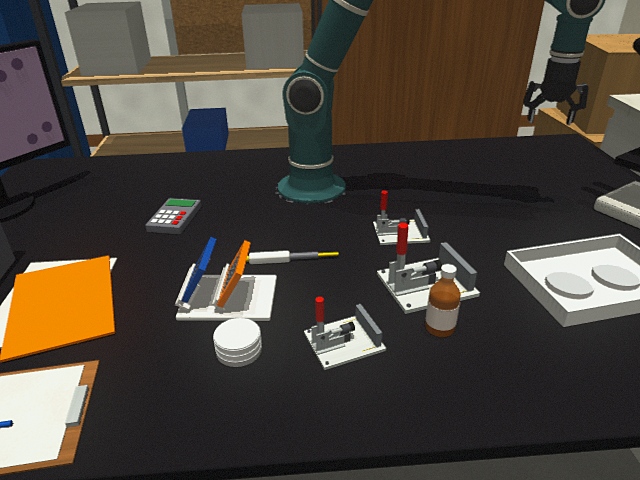

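View pics/side0.png

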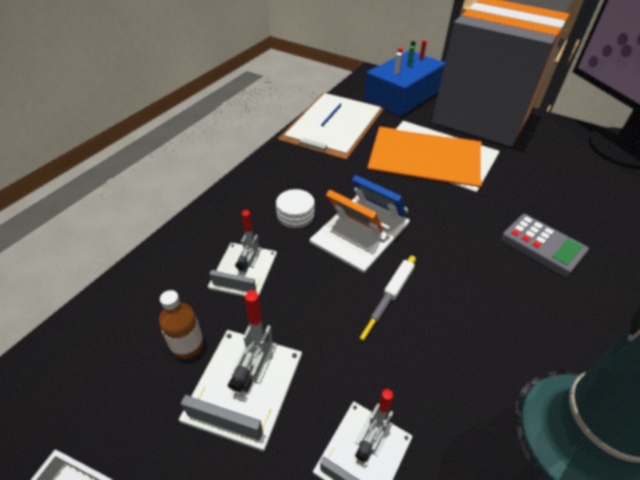

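The scene view shows the blue plate at about (200,272), the further-right rack place (rack x = +83), and the orange plate beside it at (235,275). The largest jig is at about (428,275), with the bottle at (442,300). In the side view the jig is at (243,385), with its handle up.

```bash
cat > m.py <<'E'
from h import *
C={}
for n in ('scene','side'):
    z=np.load(n+'.npz'); P=cloud(z['d'],viewer.camera_params(n)); P[z['d']<=0]=np.nan
    C[n]=(z['im'].astype(int),P)
for n,pts in {'scene':[(428,290),(217,312),(458,262),(402,235),(242,262),(200,262),(237,330),(448,270)],'side':[(243,415),(253,310),(350,250),(380,192),(355,212),(295,200),(170,300)]}.items():
    print(n,[(q,C[n][1][q[1],q[0]].round(0).tolist()) for q in pts])
for n,(im,P) in C.items():
    r,g,b=im[...,0],im[...,1],im[...,2]
    x,y,z=P[...,0],P[...,1],P[...,2]
    def rect(m,nm):
        Q=P[m]; 
        if len(Q)<20: print(n,nm,len(Q)); return
        R=cv2.minAreaRect(Q[:,:2].astype(np.float32)); print(n,nm,len(Q),'c',np.round(R[0],1),'sz',np.round(R[1],1),'ang',round(R[2],2),'zmed',np.median(Q[:,2]).round(1))
    jig=(np.hypot(x-590,y-110)<400)
    white=(im.min(-1)>120)&(im.max(-1)-im.min(-1)<40)
    np.save(n+'_P.npy',P)
    for lo,hi,nm in ((7,18,'base'),(56,68,'stop')):
        m=((z>lo)&(z<hi)).astype(np.uint8); k,L,S,_=cv2.connectedComponentsWithStats(m)
        for i in range(1,k):
            if S[i,4]>80:
                rect(L==i,nm+str(i)+str(S[i,:4].tolist()))
    for nm,m in (('blue',(b>r+50)&(b>g+30)&(z>20)&(z<180)),('red',(r>g+100)&(r>b+80)&(g<60)&(z>40)),('orange',(r>200)&(g>80)&(b<60)&(z>25)&(z<160))):
        k,L,S,_=cv2.connectedComponentsWithStats(m.astype(np.uint8))
        for i in range(1,k):
            if S[i,4]>60:
                Q=P[L==i]; c=Q.mean(0); w,V=np.linalg.eigh(np.cov(Q.T)); print(n,nm,S[i].tolist(),c.round(1),'std',np.sqrt(w).round(1),'n',V[:,0].round(3),'ax',V[:,2].round(3),'min',Q.min(0).round(0),'max',Q.max(0).round(0))
E
python3 m.py
```

```text
scene [((428, 290), [569.0, 221.0, 16.0]), ((217, 312), [596.0, -238.0, 13.0]), ((458, 262), [532.0, 294.0, 60.0]), ((402, 235), [557.0, 156.0, 155.0]), ((242, 262), [571.0, -176.0, 120.0]), ((200, 262), [563.0, -262.0, 121.0]), ((237, 330), [692.0, -187.0, 45.0]), ((448, 270), [682.0, 215.0, 151.0])]
side [((243, 415), [479.0, 285.0, 62.0]), ((253, 310), [539.0, 167.0, 151.0]), ((350, 250), [523.0, -147.0, 12.0]), ((380, 192), [510.0, -246.0, 116.0]), ((355, 212), [536.0, -183.0, 92.0]), ((295, 200), [699.0, -194.0, 43.0]), ((170, 300), [664.0, 222.0, 150.0])]
scene base16[331, 100, 192, 12] 478 c [-723.8  566.9] sz [858.   34.6] ang 89.87 zmed 12.0
scene base23[277, 174, 68, 28] 725 c [22.6 -1.5] sz [211.7 181.4] ang 85.93 zmed 12.4
scene base24[0, 190, 34, 31] 668 c [  21.8 -891.8] sz [199.3  88.2] ang 18.97 zmed 12.5
scene base27[146, 203, 55, 31] 195 c [ 189.5 -368.2] sz [ 87.5 187.8] ang 45.77 zmed 12.4
scene base28[594, 204, 46, 24] 181 c [294.  812.5] sz [134.   14.9] ang 26.75 zmed 13.1
scene base29[407, 219, 23, 23] 258 c [305.9 253.2] sz [104.7  56.9] ang 0.11 zmed 9.5
sce
[... 4877 characters left out ...]
.] max [ 810. -741.  147.]
side blue [353, 175, 51, 40, 426] [ 512.9 -251.8  112.3] std [ 4.1 14.1 38.9] n [ 0.089  0.902 -0.423] ax [-0.984  0.015 -0.176] min [ 460. -282.   46.] max [ 582. -240.  124.]
side red [245, 291, 13, 11, 104] [544.7 159.7 174.7] std [1.3 4.8 5.3] n [0.032 0.029 0.999] ax [-0.574  0.819 -0.006] min [535. 150. 170.] max [555. 169. 178.]
side red [382, 390, 11, 10, 88] [298.6 169.8 125.5] std [1.2 3.8 3.9] n [0.038 0.056 0.998] ax [-0.674 -0.736  0.067] min [291. 161. 122.] max [305. 177. 128.]
side orange [328, 191, 47, 26, 261] [ 545.3 -175.   118.3] std [ 1.5  3.2 34.1] n [0.043 0.475 0.879] ax [-0.995  0.104 -0.007] min [ 487. -187.  113.] max [ 603. -164.  124.]
```

```bash
cat >> h.py <<'E'
from scipy.spatial.transform import Rotation as Ro
a=np.deg2rad(-95.93); rx=np.array([np.cos(a),np.sin(a),0]); ry=np.array([-rx[1],rx[0],0]); Z=np.array([0,0,1.]); rc=np.array([535,-218.8,0])
def jig(yaw=13.7):
    j=np.deg2rad(yaw); return np.array([np.cos(j),np.sin(j),0]),np.array([-np.sin(j),np.cos(j),0])
s,c=np.sin(np.deg2rad(31)),np.cos(np.deg2rad(31))
up=-s*rx+c*Z; n=c*rx+s*Z
def Rt(y,z): return Ro.from_matrix(np.stack([np.cross(y,z),y,z],1))
RG=Rt(-n,-up)
def cur():
    q=manip.sense(); return q,Ro.from_euler('xyz',q['eef_rot'])
def delta(T,R):
    q,r=cur(); return (np.array(T)-q['position']).round(1),(R*r.inv()).as_rotvec().round(4)
E
python3 - <<'E'
from h import *
q,r=cur(); print(q['position'],r.as_matrix().round(3))
top=rc+83*rx+32*Z+100*up; print('top',top, 'pre',top+80*up, delta(top+80*up,RG))
for nme,cen in (('scene',[537.7,-219.5,0]),('side',[532,-218,0])):
    z=np.load(nme+'.npz'); im=z['im'].astype(int); P=np.load(nme+'_P.npy'); R,G,B=[im[...,i] for i in range(3)]
    for nm,m,x0 in (('blue',(B>R+50)&(B>G+30),83),('orange',(R>180)&(B<70)&(G<170),5)):
        Q=P-cen; u=Q@ry; x=Q@rx; zz=P[...,2]; o=(Q-x0*rx-32*Z); th=o@n; h=o@up
        m=m&(abs(u)<100)&(abs(th)<25)&(h>-10)&(h<115)
        t=m&(h>88)
        print(nme,nm,m.sum(),'u',np.percentile(u[m],[0,2,98,100]).round(1),'u top',np.percentile(u[t],[0,2,98,100]).round(1),'th',np.percentile(th[m],[2,10,50,90,98]).round(1),'h',np.percentile(h[m],[0,2,98,100]).round(1))
E
```

```text
[186.93106857 622.01640988 230.42684746] [[-0.958  0.288 -0.   ]
 [ 0.288  0.958 -0.002]
 [-0.    -0.002 -1.   ]]
top [ 531.74602291 -250.12765193  117.71673007] pre [ 536.00284753 -209.14508926  186.29011413] (array([ 349.1, -831.2,  -44.1]), array([-0.5297,  0.1062,  0.1838]))
scene blue 523 u [-67.  -61.5  53.7  55.1] u top [-67.  -63.8  52.6  54.7] th [-4.2 -2.9  3.2  8.4  9.1] h [  2.8   8.8 102.2 104.4]
scene orange 305 u [-52.5 -48.5  66.2  68.5] u top [-52.5 -49.7  65.6  67.4] th [-3.8 -2.3  5.7  8.9  9.4] h [  8.3  14.8 102.3 102.8]
side blue 426 u [-66.8 -66.1  50.7  54.1] u top [-66.7 -65.5  50.9  54.1] th [-5.3 -4.5  0.2  7.2  9.1] h [ 18.3  34.6 102.1 103.1]
side orange 309 u [-51.1 -48.3  64.2  67.2] u top [-51.1 -48.3  64.2  67.2] th [-4.  -2.9  2.4  7.5  9.1] h [ 95.1  96.4 102.4 103.2]
```

Emit:
servo_tool(increments=[[0.0263,-0.0272,0.007,0,0,0,1],[0.0263,-0.0272,0.007,0,0,0,1],[0.0263,-0.0272,0.007,0,0,0,1],[0.0263,-0.0272,0.007,0,0,0,1],[0.0263,-0.0272,0.007,0,0,0,1],[0.0263,-0.0272,0.007,0,0,0,1],[0.0263,-0.0272,0.007,0,0,0,1],[0.0263,-0.0272,0.007,0,0,0,1],[0.0263,-0.0272,0.007,0,0,0,1],[0.0263,-0.0272,0.007,0,0,0,1]])

```text
time: 0.93
position: [450.8, 348.8, 301.4]
eef_rot: [-3.141, -0.0, 2.85]
wrist_force: [-0.2, -0.0, -0.0]
grip_width: 1.0
gripper_force: 0.0
```

Emit:
servo_tool(increments=[[0.0052,-0.0334,-0.0044,-0.0331,0.0066,0.0115,0.5],[0.0052,-0.0334,-0.0044,-0.0331,0.0066,0.0115,0.5],[0.0052,-0.0334,-0.0044,-0.0331,0.0066,0.0115,0.5],[0.0052,-0.0334,-0.0044,-0.0331,0.0066,0.0115,0.5],[0.0052,-0.0334,-0.0044,-0.0331,0.0066,0.0115,0.5],[0.0052,-0.0334,-0.0044,-0.0331,0.0066,0.0115,0.5],[0.0052,-0.0334,-0.0044,-0.0331,0.0066,0.0115,0.5],[0.0052,-0.0334,-0.0044,-0.0331,0.0066,0.0115,0.5],[0.0052,-0.0334,-0.0044,-0.0331,0.0066,0.0115,0.5],[0.0052,-0.0334,-0.0044,-0.0331,0.0066,0.0115,0.5],[0.0052,-0.0334,-0.0044,-0.0331,0.0066,0.0115,0.5],[0.0052,-0.0334,-0.0044,-0.0331,0.0066,0.0115,0.5],[0.0052,-0.0334,-0.0044,-0.0331,0.0066,0.0115,0.5],[0.0052,-0.0334,-0.0044,-0.0331,0.0066,0.0115,0.5],[0.0052,-0.0334,-0.0044,-0.0331,0.0066,0.0115,0.5],[0.0052,-0.0334,-0.0044,-0.0331,0.0066,0.0115,0.5],[0,0,0,0,0,0,0.5],[0,0,0,0,0,0,0.5]])

```text
time: 2.43
position: [532.2, -185.3, 230.2]
eef_rot: [-2.602, -0.001, 3.035]
wrist_force: [0.1, 0.3, 0.6]
grip_width: 0.5
gripper_force: 0.0
```

```bash
python3 - <<'E'
from h import *
q,r=cur(); im,d,p=grab('wrist'); cv2.imwrite('pics/wrist1.png',im[:,:,::-1]); print(p); np.savez('w1.npz',pos=q['position'],R=r.as_matrix(),d=d,im=im)
print(q['position'],q['qpos'],q['grip_width'])
top=np.array([525.6,-251.2,119]); print(delta(top+100*up,RG))
E
```

```text
{'fx': 371.64829954431775, 'fy': 371.64829954431775, 'cx': 321.7606297255876, 'cy': 231.44550489529647, 'tool_from_camera': array([[ 3.13351738e-04,  9.56333448e-01,  2.92277673e-01,
         7.50307624e+01],
       [ 9.99999824e-01, -4.46770789e-04,  3.89732700e-04,
         3.96619080e-01],
       [ 5.03295544e-04,  2.92277499e-01, -9.56333420e-01,
        -1.41503328e+02],
       [ 0.00000000e+00,  0.00000000e+00,  0.00000000e+00,
         1.00000000e+00]])}
[ 532.21952651 -185.34301086  230.17591307] [-0.37353874  0.3681635   0.44439921  1.9163076   0.46762487  0.97922564
  1.23047367] 0.49995003282740513
(array([ -2. , -16.2, -25.7]), array([-0.0023, -0.0002,  0.0006]))
```

View pics/wrist1.png

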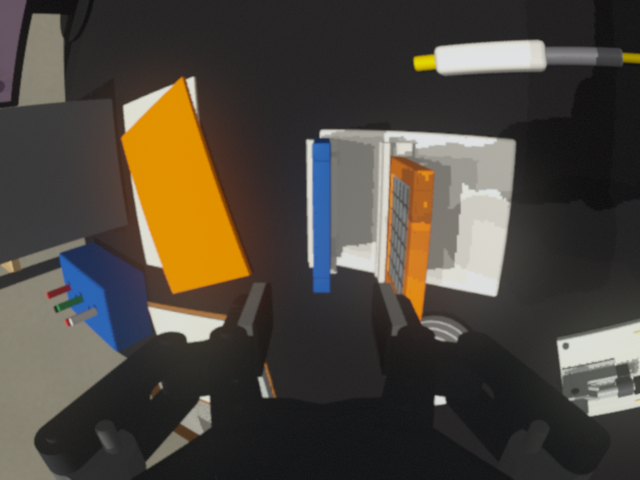

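The wrist view shows the blue plate's top edge seen end-on at columns 313–330 and rows 138–292, centred between the fingers. The orange plate is at column 410.

```bash
cat >> h.py <<'E'
def wcloud(w):
    p=viewer.camera_params('wrist'); d=w['d']; v,u=np.mgrid[:480,:640]; x=u-p['cx'];y=v-p['cy']; r=np.hypot(x,y)+1e-9; t=r/p['fx']; k=np.tan(t)/r*d
    P=np.stack([x*k,-y*k,-d,np.ones_like(d)],-1)@np.array(p['tool_from_camera']).T
    W=P[...,:3]@w['R'].T+w['pos']; W[d<=0]=np.nan; return W
E
python3 - <<'E'
from h import *
w=np.load('w1.npz'); W=wcloud(w); im=w['im'].astype(int); R,G,B=[im[...,i] for i in range(3)]
top=np.array([525.6,-251.2,119])
m=(B>R+50)&(B>G+30); m[:, :290]=0; m[:,350:]=0
o=W-top; h=o@up; m&=abs(h)<15
print(m.sum(),'h',np.percentile(h[m],[2,50,98]).round(1)); t=m
for k,vec in (('u',ry),('th',n)): print(k,np.percentile((o@vec)[t],[0,1,2,50,98,99,100]).round(1))
Q=W[t]; uu=o[t]@ry; th=o[t]@n; print('slope th/u',np.polyfit(uu,th,1), 'h/u',np.polyfit(uu,h[t],1))
b=(abs(W[...,2]-12)<4)&(abs((W-rc)@rx)<115)&(abs((W-rc)@ry)<90)&(im.min(-1)>90); print('rack',cv2.minAreaRect(W[b][:,:2].astype(np.float32)))
E
```

```text
2545 h [-3.5 -2.  -0.6]
u [-60.2 -59.5 -58.1  -5.   56.1  57.5  59.1]
th [-6.1 -5.6 -5.5  0.7  6.9  7.2  7.4]
slope th/u [0.00106473 0.64467322] h/u [ 0.00281955 -2.03593505]
rack ((535.5814208984375, -220.21044921875), (199.26187133789062, 149.75978088378906), 84.2125473022461)
```

Emit:
servo_tool(increments=[[-0.0011,-0.0105,-0.0175,0,0,0,0.5],[-0.0011,-0.0105,-0.0175,0,0,0,0.5],[-0.0011,-0.0105,-0.0175,0,0,0,0.5],[-0.0011,-0.0105,-0.0175,0,0,0,0.5],[-0.0011,-0.0105,-0.0175,0,0,0,0.5],[-0.0011,-0.0105,-0.0175,0,0,0,0.5],[-0.0011,-0.0105,-0.0175,0,0,0,0.5],[-0.0012,-0.0104,-0.0174,0,0,0,0.5],[0,0,0,0,0,0,0.5],[0,0,0,0,0,0,0.5]])

```text
time: 3.32
position: [524.1, -267.1, 90.5]
eef_rot: [-2.603, -0.001, 3.039]
wrist_force: [0.1, -0.8, 0.3]
grip_width: 0.499
gripper_force: 0.0
```

Emit:
servo_tool(increments=[[0,0,0,0,0,0,0.3],[0,0,0,0,0,0,0.2],[0,0,0,0,0,0,0.1],[0,0,0,0,0,0,0],[0,0,0,0,0,0,0],[0,0,0,0,0,0,0],[0,0,0,0,0,0,0],[0,0,0,0,0,0,0]])

```text
time: 3.98
position: [525.5, -267.5, 92.5]
eef_rot: [-2.602, 0.002, 3.04]
wrist_force: [-0.9, -0.2, 6.1]
grip_width: 0.154
gripper_force: 58.7
```

Emit:
servo_tool(increments=[[0.0005,0.0051,0.0086,0,0,0,0],[0.0005,0.0051,0.0086,0,0,0,0],[0.0008,0.0077,0.0129,0,0,0,0],[0.0008,0.0077,0.0129,0,0,0,0],[0.0008,0.0077,0.0129,0,0,0,0],[0.0008,0.0077,0.0129,0,0,0,0],[0.0008,0.0077,0.0129,0,0,0,0],[0.0008,0.0077,0.0129,0,0,0,0],[0.0008,0.0077,0.0129,0,0,0,0],[0,0,0.025,0,0,0,0],[0,0,0.025,0,0,0,0],[0,0,0.025,0,0,0,0],[0,0,0.025,0,0,0,0],[0,0,0.025,0,0,0,0],[0,0,0,0,0,0,0]])

```text
time: 5.23
position: [533.2, -202.9, 329.0]
eef_rot: [-2.605, 0.01, 3.04]
wrist_force: [0.5, -0.5, -1.0]
grip_width: 0.155
gripper_force: 58.9
```

```bash
python3 - <<'E'
from h import *
jx,jy=jig(); jc=np.array([530.3,227.3,0])
q,r=cur(); print(q['position'],q['grip_width'])
RJ=Rt(jy,-Z)
T=jc+55*jy+(12+100-30)*Z
print(T,delta(T+120*Z,RJ), jx,jy)
im,d,p=grab('wrist'); cv2.imwrite('pics/wrist2.png',im[:,:,::-1])
w=dict(pos=q['position'],R=r.as_matrix(),d=d,im=im); np.savez('w2.npz',**w); W=wcloud(w)
i=im.astype(int); R,G,B=[i[...,k] for k in range(3)]
Q=((W-q['position'])@r.as_matrix())
m=(B>R+50)&(B>G+30)&(abs(Q[...,1])<20)&(Q[...,2]>-50)&(Q[...,2]<110)
for k in range(3): print('xyz'[k],np.percentile(Q[...,k][m],[0,2,10,50,90,98,100]).round(1))
E
```

```text
[ 533.17101911 -202.86450314  328.98194219] 0.15527845964636153
[517.27390197 280.7352016   82.        ] (array([ -15.9,  483.6, -127. ]), array([0.5371, 0.0466, 0.335 ])) [0.97154912 0.23683815 0.        ] [-0.23683815  0.97154912  0.        ]
x [-31.7 -27.8 -16.6  26.4  55.1  60.2  61.5]
y [-6.6 -6.1 -4.8  0.4  5.7  6.8  7.3]
z [-33.3 -30.1 -29.7 -28.9 -28.1 -27.6 -25.6]
```

View pics/wrist2.png

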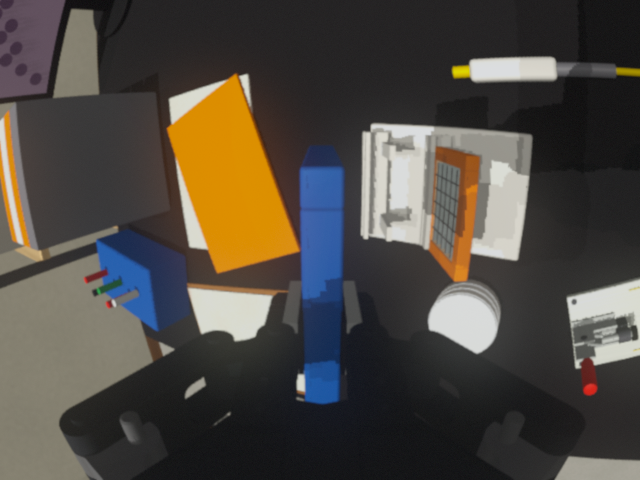

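The plate is held straight: its top edge fills columns 302–343, with the TCP 29 mm below it. The rack and the orange plate, at about (455,210), are undisturbed.

Emit:
servo_tool(increments=[[-0.001,0.0302,-0.0018,0.0336,0.0029,0.0209,0],[-0.001,0.0302,-0.0018,0.0336,0.0029,0.0209,0],[-0.001,0.0302,-0.0018,0.0336,0.0029,0.0209,0],[-0.001,0.0302,-0.0018,0.0336,0.0029,0.0209,0],[-0.001,0.0302,-0.0018,0.0336,0.0029,0.0209,0],[-0.001,0.0302,-0.0018,0.0336,0.0029,0.0209,0],[-0.001,0.0302,-0.0018,0.0336,0.0029,0.0209,0],[-0.001,0.0302,-0.0018,0.0336,0.0029,0.0209,0],[-0.001,0.0302,-0.0018,0.0336,0.0029,0.0209,0],[-0.001,0.0302,-0.0018,0.0336,0.0029,0.0209,0],[-0.001,0.0302,-0.0018,0.0336,0.0029,0.0209,0],[-0.001,0.0302,-0.0018,0.0336,0.0029,0.0209,0],[-0.001,0.0302,-0.0018,0.0336,0.0029,0.0209,0],[-0.001,0.0302,-0.0018,0.0336,0.0029,0.0209,0],[-0.001,0.0302,-0.0018,0.0336,0.0029,0.0209,0],[-0.001,0.0302,-0.0018,0.0336,0.0029,0.0209,0],[0,0,0,0,0,0,0],[0,0,0,0,0,0,0],[0,0,0,0,0,0,0]])

```text
time: 6.87
position: [514.2, 278.8, 293.7]
eef_rot: [-3.138, -0.011, -2.9]
wrist_force: [-0.7, -0.6, -1.1]
grip_width: 0.157
gripper_force: 58.9
```

```bash
python3 - <<'E'
from h import *
jx,jy=jig(); jc=np.array([530.3,227.3,0]); RJ=Rt(jy,-Z); T=jc+55*jy+83*Z
q,r=cur(); print(q['position'],q['grip_width'],delta(T,RJ))
im,d,p=grab('wrist'); cv2.imwrite('pics/wrist3.png',im[:,:,::-1])
w=dict(pos=q['position'],R=r.as_matrix(),d=d,im=im); np.savez('w3.npz',**w); W=wcloud(w)
i=im.astype(int); R,G,B=[i[...,k] for k in range(3)]
Q=((W-q['position'])@r.as_matrix())
m=(B>R+50)&(B>G+30)&(abs(Q[...,1])<20)&(Q[...,2]>-50)&(Q[...,2]<110)
for k in range(3): print('xyz'[k],np.percentile(Q[...,k][m],[2,50,98]).round(1))
o=W-jc
for nm,lo,hi in (('base',9,15),('stop',59,65)):
    b=(W[...,2]>lo)&(W[...,2]<hi)&(np.hypot(o[...,0],o[...,1])<140)
    k,L,S,_=cv2.connectedComponentsWithStats(b.astype(np.uint8))
    for j in range(1,k):
        if S[j,4]>150:
            e=L==j; print(nm,S[j].tolist(),np.round(np.hstack([*map(np.atleast_1d,cv2.minAreaRect(W[e][:,:2].astype(np.float32)))]),1),'zmed',np.median(W[e][:,2]).round(1),'jx',np.percentile((o@jx)[e],[0,2,98,100]).round(1),'jy',np.percentile((o@jy)[e],[0,2,98,100]).round(1))
E
```

```text
[514.20486596 278.83345478 293.74520093] 0.15678168296245998 (array([   3.1,    1.9, -210.7]), array([ 0.0062, -0.0097, -0.0028]))
x [-28.6  13.9  60.2]
y [-5.9  1.5  6.2]
z [-30.  -28.8 -27.6]
base [200, 128, 155, 126, 9682] [531.4 226.6 150.4 180.1  13.7] zmed 10.9 jx [-74.3 -72.8  72.   76.1] jy [-91.  -87.1  86.7  89.1]
stop [333, 139, 16, 122, 610] [514.2 298.2 129.1  15.1  14.8] zmed 60.7 jx [-63.5 -63.3  59.3  65.6] jy [63.9 65.9 79.2 80.2]
stop [262, 194, 22, 15, 247] [530.6 229.1  15.1  22.4  13.6] zmed 60.4 jx [-6.8 -6.6  7.2  8.3] jy [-9.5 -9.2 11.9 12.9]
```

View pics/wrist3.png

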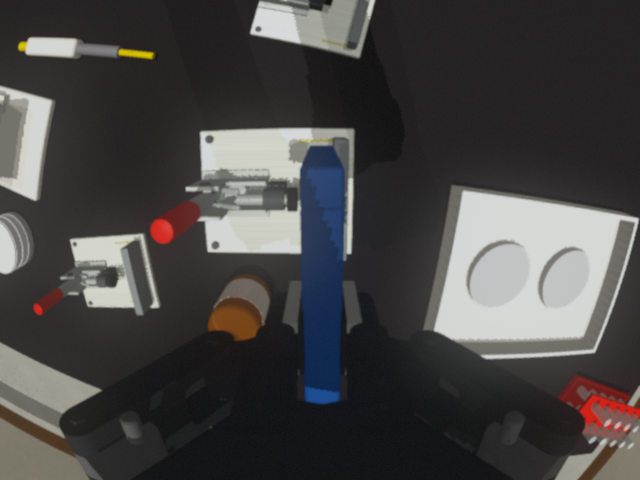

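The wrist view shows the plate above the jig: stop at columns 333–349, handle at (180,220), pad at (292,198). The fingers are clear of everything. The jig centre is refined to (531.2, 226.6).

Emit:
servo_tool(increments=[[0.0015,0.0004,-0.01,0.002,-0.0032,-0.0009,0],[0.0015,0.0004,-0.02,0.002,-0.0032,-0.0009,0],[0.0015,0.0005,-0.02,0.002,-0.0033,-0.001,0],[0,0,-0.02,0,0,0,0],[0,0,-0.02,0,0,0,0],[0,0,-0.02,0,0,0,0],[0,0,-0.02,0,0,0,0],[0,0,-0.02,0,0,0,0],[0,0,-0.02,0,0,0,0],[0,0,-0.015,0,0,0,0],[0,0,-0.01,0,0,0,0],[0,0,-0.005,0,0,0,0],[0,0,0,0,0,0,0],[0,0,0,0,0,0,0],[0,0,0,0,0,0,0]])

```text
time: 8.17
position: [520.2, 281.1, 95.7]
eef_rot: [3.14, 0.004, -2.903]
wrist_force: [0.4, 0.4, -2.4]
grip_width: 0.153
gripper_force: 59.0
```

```bash
python3 - <<'E'
from h import *
jx,jy=jig(); jc=np.array([531.2,226.6,0]); RJ=Rt(jy,-Z); T=jc+55*jy+.5*jx+83*Z
q,r=cur(); print(q['position'],q['wrist_force'],delta(T,RJ))
for s in ('scene','side'):
    im,d,p=grab(s)
a=cv2.imread('scene.png')[180:320,350:500]; b=cv2.imread('side.png')[270:450,170:320]
cv2.imwrite('pics/c4.png',np.hstack([cv2.resize(a,(400,373)),cv2.resize(b,(400,373))]))
E
```

```text
[520.18631902 281.0968555   95.7196325 ] [ 0.43974471  0.35822905 -2.37168799] (array([ -1.5,  -0.9, -12.7]), array([-0.0027,  0.0034,  0.0003]))
```

View pics/c4.png

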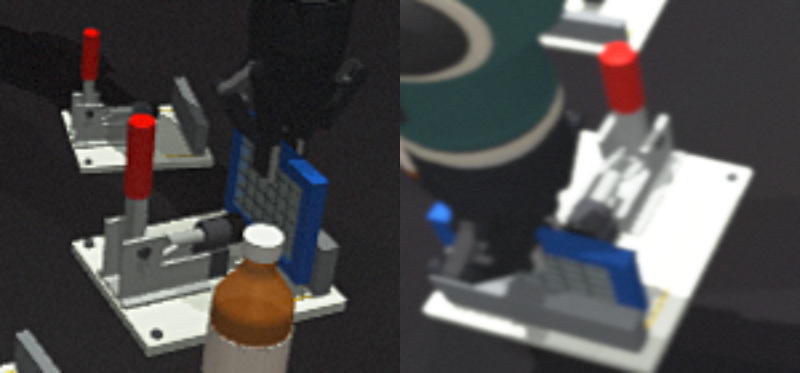

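The crop shows the plate just above the ledge, between the pad and the stop, and clear of both. I'm lowering it slowly.

Emit:
servo_tool(increments=[[-0.0008,-0.0005,-0.003,-0.0027,0.0034,0,0],[-0.0007,-0.0004,-0.003,0,0,0,0],[0,0,-0.002,0,0,0,0],[0,0,-0.0015,0,0,0,0],[0,0,0,0,0,0,0],[0,0,0,0,0,0,0]])

```text
time: 8.77
position: [517.9, 279.9, 85.0]
eef_rot: [-3.141, -0.002, -2.902]
wrist_force: [-0.4, -0.1, -2.9]
grip_width: 0.155
gripper_force: 59.0
```

Emit:
servo_tool(increments=[[0,0,-0.001,0,0,0,0],[0,0,-0.001,0,0,0,0],[0,0,0,0,0,0,0]])

```text
time: 9.02
position: [517.9, 279.9, 83.0]
eef_rot: [-3.141, -0.002, -2.903]
wrist_force: [0.4, -0.2, -1.7]
grip_width: 0.152
gripper_force: 59.0
```

Emit:
servo_tool(increments=[[0.0004,0.0001,-0.0008,0,0,0,0],[0.0003,0,-0.0007,0,0,0,0],[0,0,0,0,0,0,0]])

```text
time: 9.27
position: [518.5, 280.1, 82.2]
eef_rot: [-3.141, -0.002, -2.902]
wrist_force: [-3.6, -1.2, 2.0]
grip_width: 0.152
gripper_force: 59.7
```

Emit:
servo_tool(increments=[[0,0,0,0,0,0,0.2],[0,0,0,0,0,0,0.25],[0,0,0,0,0,0,0.3],[0,0,0,0,0,0,0.4],[0,0,0,0,0,0,0.45],[0,0,0,0,0,0,0.45]])

```text
time: 9.77
position: [518.7, 280.0, 81.7]
eef_rot: [-3.141, -0.002, -2.903]
wrist_force: [-0.5, -0.0, -0.2]
grip_width: 0.451
gripper_force: 0.0
```

Emit:
servo_tool(increments=[[0,0,0.005,0,0,0,0.45],[0,0,0.01,0,0,0,0.45],[0,0,0.02,0,0,0,0.45],[0,0,0.03,0,0,0,0.45],[0,0,0.04,0,0,0,0.45],[0,0,0.04,0,0,0,0.45],[0,0,0.04,0,0,0,0.4],[0,0,0,0,0,0,0.2],[0,0,0,0,0,0,0]])

```text
time: 10.52
position: [520.0, 280.8, 270.8]
eef_rot: [3.14, 0.005, -2.903]
wrist_force: [0.4, 0.1, -0.2]
grip_width: 0.128
gripper_force: 0.0
```

```bash
python3 - <<'E'
from h import *
jx,jy=jig(); jc=np.array([531.2,226.6,0])
q,r=cur(); print(q['position'],q['qpos'].round(2))
im,d,p=grab('wrist'); cv2.imwrite('pics/wrist5.png',im[:,:,::-1])
w=dict(pos=q['position'],R=r.as_matrix(),d=d,im=im); W=wcloud(w)
i=im.astype(int); R,G,B=[i[...,k] for k in range(3)]; o=W-jc; X=o@jx;Y=o@jy
m=(B>R+50)&(B>G+30)&(abs(X)<80)&(abs(Y-55)<25)&(W[...,2]>105)
for nm,A in (('jx',X),('jy',Y),('z',W[...,2])): print(nm,np.percentile(A[m],[0,2,50,98,100]).round(1))
print(np.polyfit(X[m],Y[m],1))
m=(R>G+70)&(R>B+70)&(abs(X)<30)&(Y>-190)&(Y<-40)
print('red',m.sum(),[np.percentile(A[m],[0,5,50,95,100]).round(1) for A in (X,Y,W[...,2])])
E
```

```text
[520.02723035 280.77429674 270.77686352] [-0.65  0.33  0.13  1.72 -0.05  1.09  1.3 ]
jx [-61.1 -58.9  -2.6  55.1  57.6]
jy [47.7 48.8 54.8 60.8 61.3]
z [105.  109.3 110.9 112.3 113.4]
[-3.72619399e-03  5.47676454e+01]
red 556 [array([-10.9,  -9.4,  -1. ,   7.9,   9.8]), array([-82. , -79.3, -70.7, -63.1, -61.7]), array([167.4, 171. , 173.5, 174.8, 175.7])]
```

View pics/wrist5.png

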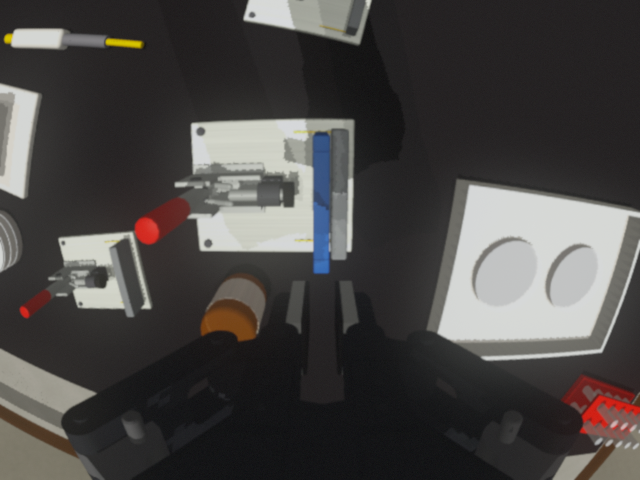

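The plate stands on the ledge in front of the stop (columns 313–330, rows 132–272), about 4 mm short of it. The handle is still up at (160,222). I'll check the centring against the yellow marks.

```bash
python3 - <<'E'
from h import *
jx,jy=jig(); jc=np.array([531.2,226.6,0])
q,r=cur(); z=np.load('wrist.npz'); im=z['im']; W=wcloud(dict(pos=q['position'],R=r.as_matrix(),d=z['d']))
i=im.astype(int); R,G,B=[i[...,k] for k in range(3)]; o=W-jc; X=o@jx;Y=o@jy;H=W[...,2]
m=(R>B+45)&(G>B+35)&(abs(X)<75)&(abs(Y-50)<40)&(H<20)
for s in (m&(X<0),m&(X>0)): print('mark',s.sum(),np.percentile(X[s],[0,50,100]).round(1) if s.sum() else '',np.percentile(Y[s],[0,100]).round(1) if s.sum() else '')
for nm,m in (('stop',(H>56)&(H<66)&(Y>60)&(Y<85)&(abs(X)<75)&(abs(R-B)<25)),('base',(abs(H-11)<3)&(abs(X)<85)&(abs(Y)<100))):
    for y0 in ((66,78),) if nm=='stop' else ((-60,-50),(-40,-30),(20,30)):
        s=m&(Y>y0[0])&(Y<y0[1]); print(nm,np.percentile(X[s],[0,1,99,100]).round(1))
m=(B>R+50)&(B>G+30)&(abs(X)<80)&(abs(Y-55)<25)&(H>108)
for y0 in (49,52,55,58): s=m&(Y>y0)&(Y<y0+3); print('plate',np.percentile(X[s],[0,1,99,100]).round(1))
E
```

```text
mark 47 [-64.1 -63.8 -62.8] [25.1 63.6]
mark 26 [57.  58.4 60.3] [24.4 43.8]
stop [-67.2 -66.2  60.   61.8]
base [-77.6 -76.4  70.4  71.1]
base [-77.7 -76.2  69.7  71. ]
base [-77.1 -75.9  68.   70.3]
plate [-62.4 -61.7  53.4  55.2]
plate [-62.5 -61.7  53.6  55.2]
plate [-62.5 -61.6  54.1  55.1]
plate [-62.4 -61.7  53.7  55. ]
```

Emit:
servo_tool(increments=[[0.005,-0.0206,0,0,0,0,0],[0.005,-0.0206,0,0,0,0,0],[0.005,-0.0206,-0.01,0,0,0,0],[0.005,-0.0206,-0.01,0,0,0,0],[0,0,-0.02,0,0,0,0],[0,0,-0.02,0,0,0,0],[0,0,0,0,0,0,0]])

```text
time: 11.15
position: [535.3, 195.8, 201.6]
eef_rot: [-3.139, -0.012, -2.903]
wrist_force: [-1.2, 0.1, 0.5]
grip_width: -0.002
gripper_force: 0.0
```

Relative to the marks the plate is centred to within about 1 mm. Next I lower the shut fingers beside the handle.

Emit:
servo_tool(increments=[[0,0,-0.02,0,0,0,0],[0,0,-0.02,0,0,0,0],[0,0,-0.011,0,0,0,0],[0,0,0,0,0,0,0],[0,0,0,0,0,0,0]])

```text
time: 11.57
position: [538.3, 197.7, 155.5]
eef_rot: [-3.141, -0.003, -2.902]
wrist_force: [0.3, 0.7, 0.8]
grip_width: -0.001
gripper_force: 0.0
```

```bash
python3 - <<'E'
from h import *
jx,jy=jig(); jc=np.array([531.2,226.6,0])
q,r=cur(); o=q['position']-jc; print(o@jx,o@jy,o[2],q['eef_rot'])
prev=None
for t in (0,.3,.6,.9,1.2,1.4,1.55):
    y=-70-90*np.sin(t)+11*np.cos(t)+14.5; z=60+90*np.cos(t)+11*np.sin(t)
    P=jc+y*jy+z*Z-.5*jx; print(t,P.round(1),((P-(q['position'] if prev is None else prev))).round(1)); prev=P
E
```

```text
0.08324913388626065 -29.75937660227656 155.49162314384722 [-3.1407049  -0.0032894  -2.90213688]
0 [541.3 183.2 150. ] [  2.9 -14.5  -5.5]
0.3 [547.7 156.9 149.2] [  6.4 -26.3  -0.8]
0.6 [553.7 132.  140.5] [  6.1 -24.9  -8.7]
0.9 [558.9 110.7 124.6] [  5.2 -21.3 -15.9]
1.2 [562.8  94.9 102.9] [  3.8 -15.8 -21.7]
1.4 [564.4  88.2  86.1] [  1.6  -6.7 -16.7]
1.55 [565.1  85.4  72.9] [  0.7  -2.8 -13.3]
```

Emit:
servo_tool(increments=[[0.001,-0.0048,-0.0018,0,0,0,0],[0.001,-0.0048,-0.0018,0,0,0,0],[0.001,-0.0048,-0.0018,0,0,0,0],[0.0016,-0.0066,-0.0002,0,0,0,0],[0.0016,-0.0066,-0.0002,0,0,0,0],[0.0016,-0.0066,-0.0002,0,0,0,0],[0.0016,-0.0066,-0.0002,0,0,0,0],[0.0015,-0.0062,-0.0015,0,0,0,0],[0.0015,-0.0062,-0.002,0,0,0,0],[0.0015,-0.0062,-0.0025,0,0,0,0],[0.0015,-0.0062,-0.0027,0,0,0,0],[0,0,0,0,0,0,0]])

```text
time: 12.57
position: [554.1, 129.8, 140.1]
eef_rot: [-3.14, -0.003, -2.905]
wrist_force: [-0.1, 0.2, 0.2]
grip_width: 0.002
gripper_force: 0.0
```

Emit:
servo_tool(increments=[[0.0013,-0.0053,-0.0035,0,0,0,0],[0.0013,-0.0053,-0.0038,0,0,0,0],[0.0013,-0.0053,-0.0042,0,0,0,0],[0.0013,-0.0053,-0.0044,0,0,0,0],[0,0,0,0,0,0,0]])

```text
time: 12.98
position: [558.9, 109.0, 123.7]
eef_rot: [-3.14, -0.004, -2.904]
wrist_force: [-0.7, -0.2, 0.0]
grip_width: -0.003
gripper_force: 0.0
```

```bash
python3 - <<'E'
from h import *
q,r=cur(); print(q['position'],q['wrist_force'])
for s in ('scene','side'): grab(s)
a=cv2.imread('scene.png')[180:320,350:500]; b=cv2.imread('side.png')[250:450,170:320]
cv2.imwrite('pics/c6.png',np.hstack([cv2.resize(a,(400,373)),cv2.resize(b,(400,500))[:373]]))
E
```

```text
[558.93525245 108.996499   123.71507352] [-0.67259219 -0.15987075  0.00386632]
```

View pics/c6.png

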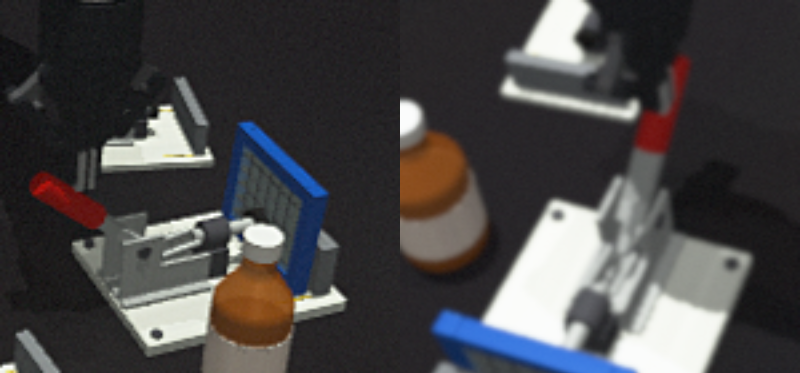

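The handle has tipped to about 1 rad with the fingertip behind it, at (90,185) in the left crop. The plate is still standing, so I'll continue.

Emit:
servo_tool(increments=[[0.001,-0.004,-0.0048,0,0,0,0],[0.001,-0.004,-0.0053,0,0,0,0],[0.0009,-0.0038,-0.0056,0,0,0,0],[0.0009,-0.0038,-0.006,0,0,0,0],[0,0,0,0,0,0,0]])

```text
time: 13.5
position: [562.8, 93.9, 101.9]
eef_rot: [-3.14, -0.003, -2.904]
wrist_force: [1.0, 0.4, 0.8]
grip_width: -0.005
gripper_force: 0.1
```

Emit:
servo_tool(increments=[[0.0005,-0.0022,-0.0055,0,0,0,0],[0.0005,-0.0022,-0.0055,0,0,0,0],[0.0005,-0.0022,-0.0057,0,0,0,0],[0.0003,-0.0012,-0.0045,0,0,0,0],[0.0003,-0.001,-0.0045,0,0,0,0],[0,0,0,0,0,0,0]])

```text
time: 14.0
position: [564.1, 86.1, 76.0]
eef_rot: [-3.141, -0.004, -2.903]
wrist_force: [-1.0, 0.4, -0.9]
grip_width: -0.0
gripper_force: 0.0
```

Emit:
servo_tool(increments=[[0,0,-0.003,0,0,0,0],[0,0,-0.002,0,0,0,0],[0,0,0,0,0,0,0]])

```text
time: 14.25
position: [565.1, 86.6, 72.6]
eef_rot: [-3.141, -0.002, -2.902]
wrist_force: [-0.7, 0.1, 1.7]
grip_width: -0.002
gripper_force: 0.7
```

Emit:
servo_tool(increments=[[0,0,-0.001,0,0,0,0],[0,0,-0.001,0,0,0,0],[0,0,0,0,0,0,0]])

```text
time: 14.5
position: [565.2, 86.6, 72.2]
eef_rot: [-3.142, -0.002, -2.902]
wrist_force: [-4.4, -1.2, 14.6]
grip_width: 0.003
gripper_force: 7.1
```

The fingers have met the end stop. I'll retreat and check.

Emit:
servo_tool(increments=[[0,0,0.005,0,0,0,0],[0,0,0.015,0,0,0,0],[0,0,0.03,0,0,0,0],[0,0,0.04,0,0,0,0],[0,0,0.04,0,0,0,0],[-0.02,-0.02,0.03,0,0,0,0],[-0.02,-0.03,0.02,0,0,0,0],[-0.02,-0.03,0,0,0,0,0],[0,0,0,0,0,0,0],[0,0,0,0,0,0,0],[0,0,0,0,0,0,0]])

```text
time: 15.42
position: [505.3, 7.1, 250.5]
eef_rot: [-3.141, -0.001, -2.902]
wrist_force: [-0.7, 0.0, 0.3]
grip_width: 0.001
gripper_force: 0.0
```

```bash
python3 - <<'E'
from h import *
jx,jy=jig()
for s,jc in (('scene',np.array([532.7,226.7,0])),('side',np.array([528.4,228,0]))):
    im,d,p=grab(s); W=cloud(d,p); W[d<=0]=np.nan; i=im.astype(int); R,G,B=[i[...,k] for k in range(3)]; o=W-jc; X=o@jx;Y=o@jy;H=W[...,2]
    m=(R>G+60)&(R>B+60)&(abs(X)<25)&(Y>-200)&(Y<-60)&(H>30)
    print(s,'red',m.sum(),[np.percentile(A[m],[2,50,98]).round(1) for A in (X,Y,H)], np.polyfit(Y[m],H[m],1))
    m=(B>R+50)&(B>G+30)&(abs(X)<80)&(abs(Y-55)<30)&(H>15); t=m&(H>108)
    print('plate',[np.percentile(A[m],[1,50,99]).round(1) for A in (X,Y,H)],'top',[np.percentile(A[t],[1,50,99]).round(1) for A in (X,Y)])
a=cv2.imread('scene.png')[180:360,160:500]; b=cv2.imread('side.png')[180:450,170:450]
cv2.imwrite('pics/c7.png',np.hstack([cv2.resize(a,(420,420)),cv2.resize(b,(380,420))]))
E
```

```text
scene red 311 [array([-5.2,  6.3, 11.5]), array([-183.9, -151.9, -116. ]), array([57. , 69. , 73.9])] [-8.82589643e-03  6.62468464e+01]
plate [array([-59. ,  42.7,  60.6]), array([49.9, 53.8, 65.1]), array([ 19. ,  94.9, 114.1])] top [array([-60.1,   5.8,  58.9]), array([50.1, 57.6, 64.9])]
side red 354 [array([-10.8,  -3.2,   8.4]), array([-182.2, -148.1, -116.6]), array([63.5, 70.6, 74.5])] [-1.3975229e-02  6.7998123e+01]
plate [array([-61.1,  -4.7,  57.1]), array([51.3, 61.2, 65.4]), array([ 67.4, 111.6, 114.3])] top [array([-59.9,  -2.6,  57.2]), array([51.2, 59. , 65.3])]
```

View pics/c7.png

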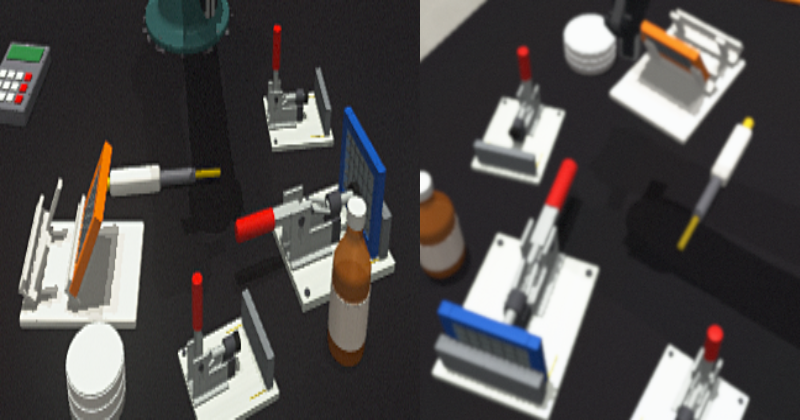

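The handle is level (slope about 0.01 to 0.02, so about 1.55 rad). The plate is upright with its face at the stop (jig y 51–65) and centred to about 1 mm. The orange plate, bottle, dishes and pipette are where they were. Handing in.

```bash
python3 -c "
from station import manip
print(manip.finish_job())"
```

```text
the job is handed in; nothing more can be done
None
```

The blue plate stands on the jig's ledge, centred to about 1 mm and clamped flat against the stop with the red handle fully down; the job was handed in at about 15.5 s, though `finish_job` returned no verdict.

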